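# Put the worktop containers back in their coasters

### The job

Put the three containers back in their dark wooden coasters: the jam jar, the slim spice jar and the oblong canister each belong in the coaster whose recess has their shape and size. Each must end standing upright and flat on the floor of its recess and let go; do not tip any of them over, and leave the kitchen roll and the bowl where they are.

Things in the scene. Friction and masses are not known exactly. Their poses are not given: they have to be found in the camera images.
- jam_jar: Squat glass jam jar of red jam with a green lid, round, widest diameter 64 mm, 99 mm tall, about 0.43 kg, standing upright. Origin: centre of the underside; z up.
- spice_jar: Slim round glass spice jar with a black cap and a green and white label, diameter 41 mm, 105 mm tall (much slimmer than the jam jar), about 0.11 kg, standing upright; straight sides. Origin: centre of the underside; z up.
- oblong_tin: Oblong aluminium canister with a light wooden lid (the lid is fixed on), 62 mm along its x, 34 mm along its y, 72 mm tall, about 0.15 kg, standing upright. Origin: centre of the underside; z up.
- large_round_coaster: Large round coaster with a round recess 80 mm across (for the jam jar); outer diameter 94 mm. Dark brown wood, fixed to the worktop, outer height 12 mm; recess floor 4 mm above the worktop (recess 8 mm deep), rim 7 mm wide all round. Origin: centre of the underside; z up.
- small_round_coaster: Small round coaster with a round recess 56 mm across (for the spice jar); outer diameter 70 mm. Dark brown wood, fixed to the worktop, outer height 12 mm; recess floor 4 mm above the worktop (recess 8 mm deep), rim 7 mm wide all round. Origin: centre of the underside; z up.
- oblong_coaster: Oblong coaster with a recess 78 mm along its x and 50 mm along its y (for the oblong canister, long side along long side); outer 92 x 64 mm. Dark brown wood, fixed to the worktop, outer height 12 mm; recess floor 4 mm above the worktop (recess 8 mm deep), rim 7 mm wide all round. Origin: centre of the underside; z up.
- kitchen_roll: Bystander: upright roll of white kitchen paper, diameter about 110 mm, 228 mm tall, loose, behind the work. Origin: centre of the underside.
- prep_bowl: Bystander: thin pale open bowl, diameter 125 mm, 44 mm tall, loose, behind the work. Origin: centre of the underside. (Above the roll and the bowl hangs a wall cabinet: its underside is 0.44 m above the worktop, its front at x = 0.54 m, from y = 0.29 m to the left; keep the arm in front of it.)
Not all that is in view belongs to the job. Leave any purple look-alike of the spice_jar alone.

How it is judged:
By the outcome, as a careful person would: the job done as asked, in the order asked, and still so for the second after the job is handed in, with the robot touching nothing.
It also fails if it takes over 80 s, if anything falls off the work surface, if the arm or the gripper's body presses on something with over 40 N, if the wrist force passes 120 N, or if a joint passes its speed limit or range.

### The arm

A 6-joint arm with a two-finger parallel gripper is mounted at the origin on a cart in front of the work surface, level with it; the furniture and walls round the work are solid. World frame = base frame: x ahead of the robot, y to its left, z up, the work surface at z = 0. Lengths are in m, angles in rad, forces in N, time in s.
With the tool pointing down it reaches from about 0.375 to 0.9 m from the base axis. Payload 3.1 kg.
Tool frame: the origin (TCP) lies where the fingers leave the gripper's body, on its centre line; the fingertips stand 73 mm ahead of it and the grasp point (between the pads) lies 54 mm ahead of it; z points along the fingers, y is the line along which they close (so a half turn about z gives the same grasp; the last joint's range is limited). The gripper opens to 85 mm and grips with 20 to 120 N. Pads are 22 mm wide; open, the fingers measure 114 mm over their backs; the gripper's body (76 mm by 85 mm) begins 54 mm behind the grasp point. The pads swing forward as they close: fully open they stand 13 mm farther back than shut.
Start: joints at [0.931, 0.527, 1.433, -0, 1.181, -0.178], TCP at [0.278, 0.56, 0.304] pointing down, gripper open.
Joint ranges: [-3.08, 3.08], [-0.75, 2.2], [0.22, 2.44], [-1.43, 4.57], [0, 2.65], [-2.85, 2.85]. Speed limits (rad/s): [2.79, 2.79, 3.14, 3.14, 3.14, 3.14].

### API

Orientations are given as a unit quaternion [x, y, z, w].
In Python, from station import manip gives the robot as it stands.
- The arm moves only by the tool step_arm, never from a script. Its argument "moves" is one flat list of numbers, 5 for each row, row after row: the opening, from 0 (shut) to 1 (fully open), then the shift along the world's x, y, z scaled (see below), then the turn about the world's z scaled (see below). In form: [fingers, x, y, z, yaw, fingers, x, y, z, yaw, ...]. A call has 1 to 12 rows; each row is the pose to reach, as a shift and turn from the pose commanded when the call began, turning the shorter way round; what a row does not reach only later rows make up. The controller multiplies each number of a shift by 200 mm and each number of a turn by pi rad. A row lasts 1/8 s, in which the tool goes at most 62.5 mm and 10.7 degrees, less where a joint would pass 70% of its speed; a pose out of reach is approached as far as the arm can. A call with a number of a shift or a turn outside -1 to 1 is refused whole. A call with a gripper value outside its range is refused whole. The fingers move at their own pace and stop on an object; "grip_force" is the grip in N (left out, the last holds). Time passes only in rows, so rows that repeat a pose let the fingers close. It gives the time, the measured TCP pose, the force, the opening and the grip force at its end, in the units of the state.
- manip.sense(): the state, without advancing time (a new reading comes with each control period).
- manip.snapshot(name): name is "side" or "top" or "wrist"; returns a dict with "color" (400x640x3 uint8, blue, green, red), "z_map" (400x640 float32, m along the optical axis (not along the pixel's ray), 0 where there is no reading), "fovy" (degrees; the focal length in pixels is half the picture's height over the tangent of half this angle, whatever the lens; pixels are square), "cx", "cy" (the principal point, pixels), "R" (3x3) and "t" (3): a world point X has camera coordinates R X + t; the wrist camera has in their place "mount" (4x4, takes a point from camera to tool coordinates, whose origin is the TCP and whose axes are the flange's). Camera axes: x right, y down, z forward; pixel columns grow to the right and rows downward; lengths in m; the calibration is good to about 2 mm. A picture is of the moment at which its call begins: read the wrist's pose just before it.
- manip.sign_off(): hands the job in; it is judged then, once.
The state is a dict: "t": time; "q": joint angles; "qd": joint speeds; "tau": joint torques, N m; "tcp_pos": TCP position; "tool_rot": TCP orientation; "force": force on the tool from outside, world axes, zero at the start; "ft_torque": the same for the moment, N m; "finger_gap": opening from 0.0 (shut) to 1.0 (fully open); "gripper_force": force on a finger pad.
Only numpy, scipy, OpenCV 4.12 (cv2) and the standard library are available. Lean on these libraries where they do the work, as an engineer would, in place of code of your own. Each camera call takes 0.05 s, during which the arm holds its last target. There are 200 camera calls.

## Working session

There is one attempt and no reset: what is moved stays moved. The work goes in short steps, Python scripts to look and compute and a tool call to move; the robot and the scene stay as the last step left them, time stands still between calls to the robot, and variables do not carry over. Pictures are saved under pics/ and viewed, at most 14 in all, crops included, and the job is handed in when it is done.

Besides the shell and the picture viewer there is one more tool, called after "Request:" as name(argument=value, ...) on one line, values as JSON. step_arm: Moves the arm, as the interface text tells. Its arguments: {"type":"object","properties":{"moves":{"type":"array","items":{"type":"number"}},"grip_force":{"type":"number"}},"required":["moves"]}

```bash
mkdir -p pics
cat > h.py <<'E'
import numpy as np, cv2
from station import manip
def snap(n,f):
    s=manip.snapshot(n); cv2.imwrite(f'pics/{f}.png',s['color']); np.savez(f'{f}.npz',**{k:v for k,v in s.items()}); return s
def world(s,z=None):
    H,W=s['z_map'].shape; f=H/2/np.tan(np.radians(float(s['fovy']))/2)
    u,v=np.meshgrid(np.arange(W),np.arange(H)); d=s['z_map']
    P=np.stack([(u-s['cx'])/f*d,(v-s['cy'])/f*d,d],-1)
    return (P-s['t'])@s['R']
E
python3 - <<'E'
from h import *
for n in('top','side'):
    s=snap(n,n+'0'); print(n,s['fovy'],s['R'].round(3).tolist(),s['t'])
print(manip.sense())
E
```

```text
top 42.476399376067775 [[0.003, -1.0, -0.0], [-0.978, -0.003, -0.206], [0.206, 0.001, -0.978]] [0.25425919 0.5193509  0.94068132]
side 55.403633589284325 [[0.991, -0.129, -0.016], [-0.069, -0.413, -0.908], [0.111, 0.901, -0.419]] [-0.48706091  0.18095362  0.56639359]
{'t': 0.1, 'q': array([ 9.31524531e-01,  5.28412477e-01,  1.43375774e+00, -1.01880410e-05,
        1.18138411e+00, -1.78471145e-01]), 'qd': array([-0.00163842, -0.00388729, -0.00286432,  0.00071512, -0.00094631,
       -0.00017359]), 'tau': array([ 4.74050665e-06, -4.43299055e+01, -1.78589630e+01, -2.00702734e-04,
        3.79034725e-03, -1.24467519e-06]), 'tcp_pos': array([0.2775776 , 0.55943027, 0.30301242]), 'tool_rot': array([ 2.28365292e-01,  9.73575026e-01, -9.01857205e-04, -3.85631908e-04]), 'force': array([-0.64391786, -0.28727561,  0.19503061]), 'ft_torque': array([-0.02772853, -0.03537825, -0.03763893]), 'gripper_force': 0.0, 'finger_gap': 0.9977003768586006}
```

View pics/top0.png

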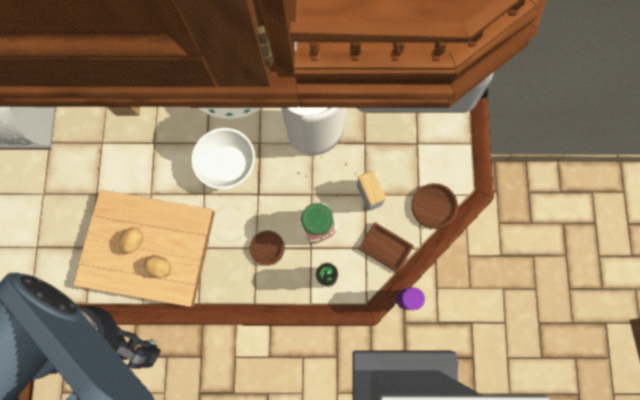

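View pics/side0.png

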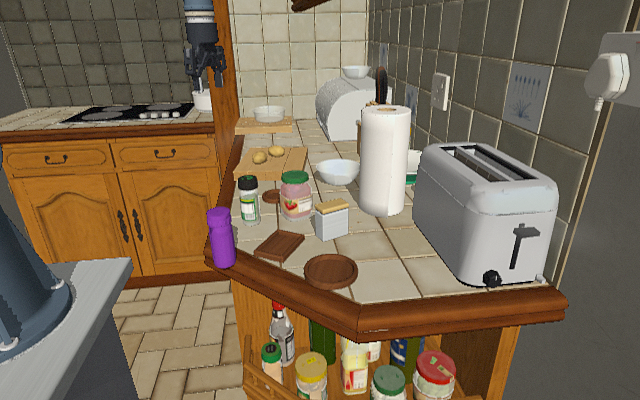

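The top view shows the jam jar (318,218), a slim dark-capped jar (327,273) and the canister (372,188). The coasters are small round (267,248), oblong (386,247) and large round (435,205). There are two spice-jar candidates: the dark-capped one with the green and white label at (327,273) fits the description, and the purple one at (411,298) is the look-alike. I'll measure them all and check with an enlarged crop.

Run:
```python
from h import *
s=dict(np.load('top0.npz')); W=world(s)
c=s['color']
def fit(name,uv,r,zlo,zhi,dark=False):
    u,v=uv; w=W[v-r:v+r,u-r:u+r].reshape(-1,3); col=c[v-r:v+r,u-r:u+r].reshape(-1,3).astype(int)
    m=(w[:,2]>zlo)&(w[:,2]<zhi)
    if dark: m&=(col.sum(1)<300)
    p=w[m]; q=(p[:,:2]*1000).astype(np.float32)
    rect=cv2.minAreaRect(q); 
    print(name,m.sum(),'z',np.percentile(p[:,2],[5,50,95]).round(4),'mean',p[:,:2].mean(0).round(4),'rect',np.round(rect[0],1),np.round(rect[1],1),round(rect[2],1),'mec',[np.round(x,1) for x in cv2.minEnclosingCircle(q)])
print('table',W[200,250],W[290,230])
fit('jam',(318,218),26,.085,.115)
fit('spice',(327,273),18,.09,.12)
fit('tin',(372,188),26,.06,.085)
fit('purple',(411,298),20,.09,.12)
for n,uv,r in(('large',(435,205),28),('oblong',(386,247),32),('small',(267,248),22)):
    fit(n+' rim',uv,r,.0085,.02); fit(n+' all',uv,r,.0025,.02,True)
fit('bowl',(223,158),40,.035,.06); fit('roll',(315,125),45,.2,.25)
cv2.imwrite('pics/c1.png',cv2.resize(c[165:325,230:470],None,fx=3.2,fy=3.2,interpolation=cv2.INTER_CUBIC))
```

```text
table [ 5.28907120e-01  4.18551232e-01 -4.86247456e-04] [ 3.47704328e-01  4.51541197e-01 -2.23731230e-04]
jam 827 z [0.0945 0.0986 0.1013] mean [0.474  0.2794] rect [474.7 279. ] [58. 59.] 1.3 mec [array([475.2, 279.4]), np.float64(30.0)]
spice 417 z [0.0984 0.1047 0.1074] mean [0.3737 0.2613] rect [373.8 261.4] [39.7 39.9] 19.3 mec [array([374.4, 261.6]), np.float64(20.9)]
tin 575 z [0.0686 0.0719 0.0749] mean [0.5392 0.1765] rect [540.2 175.9] [62.7 34.8] 23.0 mec [array([539.7, 176.2]), np.float64(33.4)]
purple 443 z [0.0962 0.1047 0.1075] mean [0.331  0.1093] rect [331.3 108.8] [39.8 38.6] 86.7 mec [array([331.3, 108.6]), np.float64(20.5)]
large rim 468 z [0.009  0.0118 0.0152] mean [0.5166 0.0446] rect [517.4  44.9] [91.7 92.9] 45.9 mec [array([517.3,  45.1]), np.float64(47.0)]
large all 1431 z [0.0029 0.0054 0.0136] mean [0.5152 0.044 ] rect [507.4  42.7] [107.3  91.6] 17.0 mec [array([507.8,  38.6]), np.float64(57.3)]
oblong rim 522 z [0.009  0.0119 0.0144] mean [0.4336 0.143 ] rect [456.5 130.5] [ 91.9 119.2] 58.8 mec [array([451.5, 133.8]), np.float64(69.1)]
oblong all 1287 z [0.0028 0.0058 0.0137] mean [0.4315 0.1435] rect [435.3 140.5] [117.9 126.3] 88.7 mec [array([439.9, 127.3]), np.float64(72.9)]
small rim 340 z [0.009  0.0118 0.0145] mean [0.4316 0.3808] rect [431.6 381.7] [67.9 67.6] 1.2 mec [array([431.5, 381.1]), np.float64(34.9)]
small all 771 z [0.0029 0.0061 0.0137] mean [0.4316 0.3814] rect [431.2 380.7] [65.1 67.1] 71.6 mec [array([430.7, 381.1]), np.float64(34.4)]
bowl 658 z [0.0363 0.0421 0.0462] mean [0.6142 0.4754] rect [605.9 468.7] [125.2 124.4] 40.1 mec [array([614.8, 466. ]), np.float64(71.8)]
roll 526 z [0.203  0.2233 0.2293] mean [0.631 0.289] rect [634.7 288.5] [23.4 93.4] 1.1 mec [array([646.4, 288.7]), np.float64(46.7)]
```

View pics/c1.png

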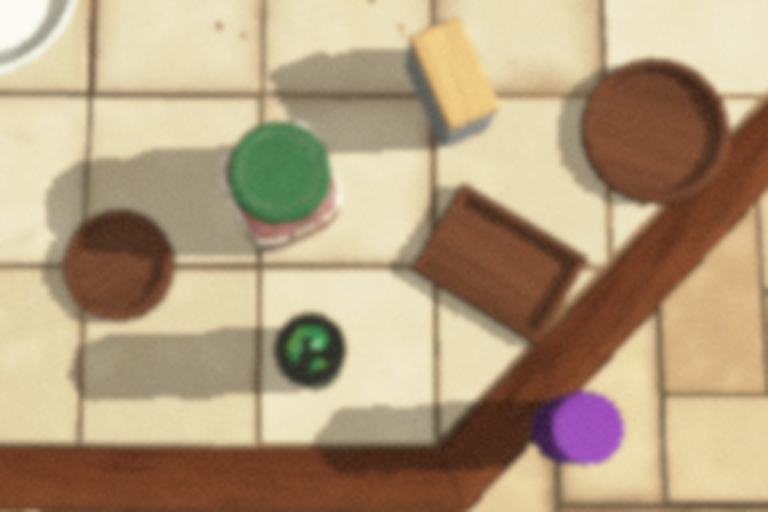

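The crop confirms it: the spice jar has a black cap and is at about (310,350) in the crop; the purple one at (580,428) stays. I'll fix the oblong coaster's pose from its crop corners and start the approach to the jam jar.

Run:
```python
from h import *
s=dict(np.load('top0.npz')); f=200/np.tan(np.radians(float(s['fovy']))/2)
C=-s['R'].T@s['t']
o=[]
for u,v in [(466,185),(586,262),(535,341),(413,268)]:
    u=(u+.5)/3.2-.5+230; v=(v+.5)/3.2-.5+165
    d=s['R'].T@np.array([(u-s['cx'])/f,(v-s['cy'])/f,1]); o.append((C+d*(.012-C[2])/d[2])[:2])
o=np.array(o); print(o.round(4)); r=cv2.minAreaRect((o*1000).astype(np.float32)); print(r, o.mean(0))
# depth check: rim inside 60mm of centre and near the outline
W=world(s)[215:280,350:420].reshape(-1,3); c=o.mean(0)
e=o[0]-o[1]; e/=np.linalg.norm(e); n=np.array([-e[1],e[0]])
q=np.c_[(W[:,:2]-c)@e,(W[:,:2]-c)@n]
m=(W[:,2]>.009)&(W[:,2]<.02)&(abs(q[:,0])<50)&(abs(q[:,1])<38e-3)&(abs(q[:,0])<.05)
print(m.sum(),np.degrees(np.arctan2(e[1],e[0])),np.percentile(q[m],[1,99],axis=0))
```

```text
[[0.4812 0.1646]
 [0.4332 0.0911]
 [0.3846 0.1238]
 [0.4291 0.1981]]
((431.2521057128906, 144.77774047851562), (87.76274871826172, 61.91083908081055), 56.84783935546875) [0.43200681 0.14440918]
485 56.847847557715134 [[-0.0447975  -0.03293942]
 [ 0.04652786  0.0318983 ]]
```

Request:
step_arm(moves=[1, 0.2, -0.25, -0.2, 0, 1, 0.4, -0.5, -0.3, 0, 1, 0.6, -0.8, -0.4, 0, 1, 0.6, -0.8, -0.4, 0, 1, 0.6, -0.8, -0.4, 0], grip_force=30)

```text
t: 0.72
tcp_pos: [0.3987, 0.3978, 0.2228]
tool_rot: [0.23, 0.973, -0.001, -0.001]
force: [-0.3, 1.0, 0.0]
finger_gap: 1.0
gripper_force: 0.0
```

Request:
step_arm(moves=[1, 0.1, -0.3, -0.05, 0, 1, 0.25, -0.5, -0.1, 0, 1, 0.38, -0.6, -0.12, 0, 1, 0.38, -0.6, -0.12, 0, 1, 0.38, -0.6, -0.12, 0])

```text
t: 1.35
tcp_pos: [0.473, 0.2808, 0.2]
tool_rot: [0.228, 0.974, 0.0, -0.0]
force: [0.3, 1.1, -0.2]
finger_gap: 1.003
gripper_force: 0.0
```

Run:
```python
from h import *
print(manip.sense()['tcp_pos']); s=snap('wrist','w1'); print(s['mount'],s['fovy'])
```

```text
[0.47297476 0.28080245 0.20000355]
[[-1.52589546e-05 -9.64987256e-01 -2.62296768e-01  6.57319230e-02]
 [ 9.99999999e-01 -7.05794958e-06 -3.22082626e-05  2.13134034e-04]
 [ 2.92292856e-05 -2.62296769e-01  9.64987256e-01 -6.90427308e-02]
 [ 0.00000000e+00  0.00000000e+00  0.00000000e+00  1.00000000e+00]] 65.43672481653832
```

View pics/w1.png

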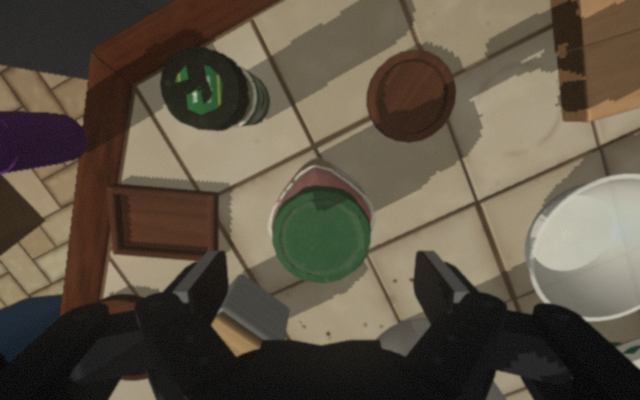

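The wrist view shows the green lid at (322,232), midway between the fingers, and the path down looks clear. I'll go down and grip.

Request:
step_arm(moves=[1, 0.01, -0.01, -0.2, 0, 1, 0.01, -0.01, -0.35, 0, 1, 0.01, -0.01, -0.42, 0, 1, 0.01, -0.01, -0.42, 0, 0, 0.01, -0.01, -0.42, 0, 0, 0.01, -0.01, -0.42, 0, 0, 0.01, -0.01, -0.42, 0, 0, 0.01, -0.01, -0.42, 0, 0, 0.01, -0.01, -0.42, 0, 0, 0.01, -0.01, -0.42, 0], grip_force=40)

```text
t: 2.65
tcp_pos: [0.4763, 0.2786, 0.1175]
tool_rot: [0.229, 0.974, 0.001, 0.001]
force: [-1.9, 3.2, 6.9]
finger_gap: 0.84
gripper_force: 46.7
```

Request:
step_arm(moves=[0, 0, 0, 0.05, 0, 0, 0, 0, 0.1, 0, 0, 0, 0, 0.2, 0, 0, 0, 0, 0.4, 0, 0, 0, 0, 0.4, 0, 0, 0, 0, 0.4, 0])

```text
t: 3.4
tcp_pos: [0.4753, 0.2775, 0.1956]
tool_rot: [0.228, 0.974, -0.0, -0.0]
force: [-0.2, -0.0, -3.3]
finger_gap: 0.84
gripper_force: 48.2
```

Run:
```python
from h import *
print(manip.sense()['tcp_pos']); s=snap('side','s1'); w=snap('wrist','w2')
cv2.imwrite('pics/m1.png',np.vstack([s['color'][80:300,170:570],w['color'][90:,120:520]]))
```

```text
[0.47534037 0.27745176 0.19558185]
```

View pics/m1.png

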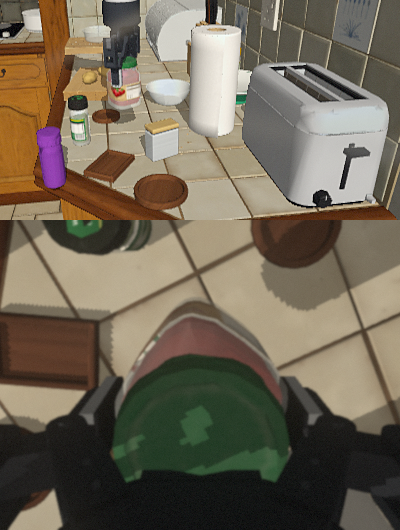

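The jar is lifted and upright: side view about (125,90), weight about 4 N. I'll carry it to the large coaster.

Request:
step_arm(moves=[0, 0, -0.1, 0.15, 0, 0, 0, -0.25, 0.25, 0, 0, 0, -0.45, 0.25, 0, 0, 0.05, -0.65, 0.25, 0, 0, 0.15, -0.85, 0.25, 0, 0, 0.2, -0.95, 0.25, 0, 0, 0.2, -0.95, 0.25, 0, 0, 0.2, -0.95, 0.25, 0])

```text
t: 4.5
tcp_pos: [0.5148, 0.0882, 0.2449]
tool_rot: [0.228, 0.974, -0.0, -0.002]
force: [-0.3, 0.6, -3.7]
finger_gap: 0.836
gripper_force: 49.0
```

Request:
step_arm(moves=[0, 0.01, -0.12, 0, 0, 0, 0.01, -0.215, 0, 0, 0, 0.01, -0.215, -0.15, 0, 0, 0.01, -0.215, -0.3, 0, 0, 0.01, -0.215, -0.4, 0, 0, 0.01, -0.215, -0.48, 0, 0, 0.01, -0.215, -0.52, 0, 0, 0.01, -0.215, -0.52, 0, 0, 0.01, -0.215, -0.52, 0])

```text
t: 5.62
tcp_pos: [0.5183, 0.0448, 0.1425]
tool_rot: [0.228, 0.974, 0.0, 0.001]
force: [0.6, 0.4, -3.7]
finger_gap: 0.838
gripper_force: 49.0
```

Run:
```python
from h import *
print(manip.sense()['tcp_pos']); s=snap('side','s2'); w=snap('top','t2')
a=cv2.resize(s['color'][160:300,230:430],None,fx=2.5,fy=2.5); b=cv2.resize(w['color'][150:250,360:520],None,fx=2.5,fy=2.5); 
cv2.imwrite('pics/m2.png',np.vstack([a,np.pad(b,((0,0),(0,100),(0,0)))])[:600])
```

```text
[0.51834169 0.04480651 0.14250683]
```

View pics/m2.png

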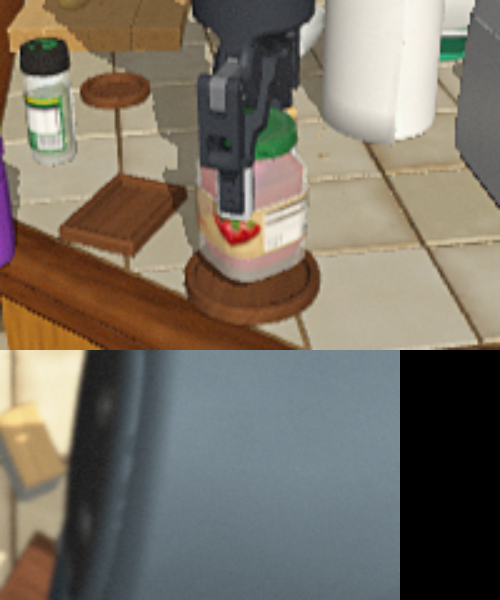

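The jar hangs about 20 mm over the large coaster, centred. I'll lower it.

Request:
step_arm(moves=[0, 0, 0, -0.04, 0, 0, 0, 0, -0.07, 0, 0, 0, 0, -0.09, 0, 0, 0, 0, -0.1, 0, 0, 0, 0, -0.1, 0])

```text
t: 6.35
tcp_pos: [0.5179, 0.0448, 0.1218]
tool_rot: [0.228, 0.974, 0.0, 0.0]
force: [0.3, 0.4, -4.0]
finger_gap: 0.842
gripper_force: 49.0
```

Not touching yet, so I'll go down in 1 mm rows.

Request:
step_arm(moves=[0, 0, 0, -0.005, 0, 0, 0, 0, -0.01, 0, 0, 0, 0, -0.01, 0])

```text
t: 6.72
tcp_pos: [0.518, 0.0448, 0.1215]
tool_rot: [0.228, 0.974, 0.0, 0.001]
force: [-2.2, -0.3, 9.8]
finger_gap: 0.84
gripper_force: 50.3
```

Contact came at the expected floor height of 0.1215. I'll let go and rise.

Request:
step_arm(moves=[0.88, 0, 0, 0.008, 0, 1, 0, 0, 0.01, 0, 1, 0, 0, 0.01, 0, 1, 0, 0, 0.01, 0, 1, 0, 0, 0.15, 0, 1, 0, 0, 0.4, 0, 1, 0, 0, 0.6, 0, 1, -0.2, 0.25, 0.6, 0, 1, -0.4, 0.5, 0.6, 0, 1, -0.5, 0.8, 0.6, 0, 1, -0.5, 0.8, 0.6, 0, 1, -0.5, 0.8, 0.6, 0])

```text
t: 8.22
tcp_pos: [0.418, 0.2051, 0.2399]
tool_rot: [0.228, 0.974, -0.0, 0.0]
force: [-0.0, -0.4, -0.4]
finger_gap: 1.002
gripper_force: 0.0
```

Run:
```python
from h import *
print(manip.sense()['tcp_pos']); s=snap('side','s3'); w=snap('top','t3'); W=world(w)
def pk(u,v,r,lo,hi):
    p=W[v-r:v+r,u-r:u+r].reshape(-1,3); p=p[(p[:,2]>lo)&(p[:,2]<hi)]; return len(p),p.mean(0).round(4), np.median(p[:,2]).round(4),[np.round(a,1) for a in cv2.minEnclosingCircle((p[:,:2]*1000).astype(np.float32))]
print(pk(440,190,40,.085,.13)); print(pk(327,273,18,.09,.12))
a=cv2.resize(s['color'][160:300,230:430],None,fx=2.,fy=2.); b=w['color'][100:350,150:550]; 
cv2.imwrite('pics/m3.png',np.vstack([a,b]))
```

```text
[0.4180101  0.2050535  0.23990975]
(601, array([0.5185, 0.0398, 0.1027]), np.float64(0.1029), [array([516.6,  44.8]), np.float64(29.9)])
(415, array([0.3737, 0.2612, 0.1041]), np.float64(0.1046), [array([374.5, 261.1]), np.float64(20.7)])
```

View pics/m3.png

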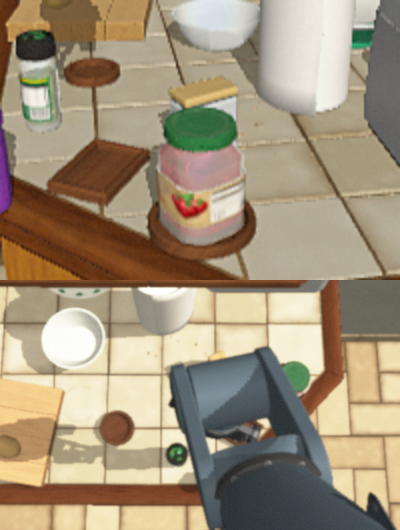

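The jam jar is seated: lid top at 0.103, centred at (0.5166, 0.0448). Next is the spice jar at (0.374, 0.261).

Request:
step_arm(moves=[1, -0.12, 0.15, 0, 0, 1, -0.22, 0.28, -0.05, 0, 1, -0.22, 0.28, -0.15, 0, 1, -0.22, 0.28, -0.35, 0, 1, -0.22, 0.28, -0.5, 0, 1, -0.22, 0.28, -0.6, 0, 1, -0.22, 0.28, -0.6, 0, 1, -0.22, 0.28, -0.6, 0])

```text
t: 9.32
tcp_pos: [0.3748, 0.2602, 0.1203]
tool_rot: [0.229, 0.973, 0.0, 0.0]
force: [-0.3, -0.7, 0.1]
finger_gap: 1.0
gripper_force: 0.0
```

Request:
step_arm(moves=[0, 0, 0, 0, 0, 0, 0, 0, 0, 0, 0, 0, 0, 0, 0, 0, 0, 0, 0, 0, 0, 0, 0, 0, 0, 0, 0, 0, 0, 0, 0, 0, 0, 0, 0], grip_force=25)

```text
t: 10.2
tcp_pos: [0.3742, 0.261, 0.1205]
tool_rot: [0.228, 0.974, 0.0, 0.001]
force: [0.5, -0.4, 6.4]
finger_gap: 0.468
gripper_force: 24.5
```

Request:
step_arm(moves=[0, 0, 0, 0.05, 0, 0, 0, 0, 0.15, 0, 0, 0, 0, 0.3, 0, 0, 0.07, 0.15, 0.35, 0, 0, 0.15, 0.3, 0.35, 0, 0, 0.22, 0.45, 0.35, 0, 0, 0.285, 0.6, 0.35, 0, 0, 0.285, 0.6, 0.35, 0, 0, 0.285, 0.6, 0.25, 0, 0, 0.285, 0.6, 0.15, 0, 0, 0.285, 0.6, 0.15, 0])

```text
t: 11.58
tcp_pos: [0.4291, 0.3793, 0.1486]
tool_rot: [0.228, 0.974, -0.002, -0.002]
force: [0.5, 0.2, -1.2]
finger_gap: 0.465
gripper_force: 25.3
```

Run:
```python
from h import *
print(manip.sense()['tcp_pos']); s=snap('side','s4'); w=snap('wrist','w4')
a=cv2.resize(s['color'][110:230,190:320],None,fx=3,fy=3)
cv2.imwrite('pics/m4.png',np.hstack([a,w['color'][:360,120:520]]))
```

```text
[0.4290813  0.37932672 0.1485772 ]
```

View pics/m4.png

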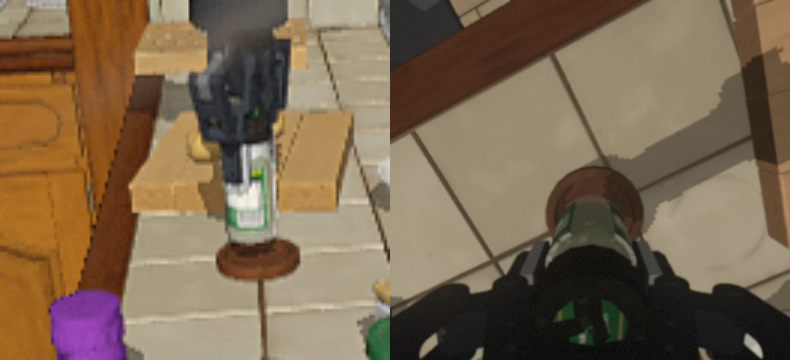

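The spice jar hangs upright over the small coaster at about (255,255) in the left part. I'll lower it.

Request:
step_arm(moves=[0, 0.005, 0, -0.05, 0, 0, 0.005, 0, -0.09, 0, 0, 0.005, 0, -0.115, 0, 0, 0.005, 0, -0.12, 0, 0, 0.005, 0, -0.12, 0])

```text
t: 12.3
tcp_pos: [0.4319, 0.3808, 0.1258]
tool_rot: [0.228, 0.974, -0.0, -0.0]
force: [1.6, 0.1, -1.4]
finger_gap: 0.468
gripper_force: 25.3
```

Request:
step_arm(moves=[0, 0, 0, -0.005, 0, 0, 0, 0, -0.01, 0, 0, 0, 0, -0.01, 0])

```text
t: 12.68
tcp_pos: [0.432, 0.3809, 0.1246]
tool_rot: [0.228, 0.974, 0.0, 0.0]
force: [-0.7, -0.3, 4.4]
finger_gap: 0.462
gripper_force: 25.5
```

Request:
step_arm(moves=[0.55, 0, 0, 0.008, 0, 0.75, 0, 0, 0.01, 0, 1, 0, 0, 0.01, 0, 1, 0, 0, 0.01, 0, 1, 0, 0, 0.15, 0, 1, 0, 0, 0.4, 0, 1, 0, 0, 0.5, 0.05, 1, 0, -0.25, 0.5, 0.1, 1, 0, -0.5, 0.5, 0.15, 1, 0, -0.75, 0.5, 0.2, 1, 0.2, -0.95, 0.5, 0.25, 1, 0.2, -0.95, 0.5, 0.275])

```text
t: 14.18
tcp_pos: [0.4753, 0.1881, 0.2244]
tool_rot: [-0.199, 0.98, -0.0, 0.002]
force: [-0.2, -0.4, -0.1]
finger_gap: 1.006
gripper_force: 0.0
```

Run:
```python
from h import *
st=manip.sense(); print(st['tcp_pos'],st['tool_rot'],st['q']); w=snap('wrist','w5'); t=snap('top','t5'); W=world(t)
def pk(u,v,r,lo,hi):
    p=W[v-r:v+r,u-r:u+r].reshape(-1,3); p=p[(p[:,2]>lo)&(p[:,2]<hi)]; return len(p), np.median(p[:,2]).round(4),[np.round(a,1) for a in cv2.minEnclosingCircle((p[:,:2]*1000).astype(np.float32))]
print(pk(266,235,22,.09,.125))
from scipy.spatial.transform import Rotation as Ro
T=np.eye(4);T[:3,:3]=Ro.from_quat(st['tool_rot']).as_matrix();T[:3,3]=st['tcp_pos']; M=T@w['mount']
w['R']=M[:3,:3].T; w['t']=-M[:3,:3].T@M[:3,3]; P=world(w).reshape(-1,3)
m=(P[:,2]>.06)&(P[:,2]<.08)&(abs(P[:,0]-.54)<.045)&(abs(P[:,1]-.176)<.045); P=P[m]
print(m.sum(),np.median(P[:,2]),cv2.minAreaRect((P[:,:2]*1000).astype(np.float32)))
cv2.imwrite('pics/m5.png',np.hstack([w['color'][:,100:540],t['color'][140:320,220:470]]) if 0 else np.vstack([w['color'][:330],np.pad(t['color'][100:360,150:550],((0,0),(0,240),(0,0)))]))
```

```text
[0.47526605 0.1881264  0.22436687] [-1.99177092e-01  9.79961318e-01 -3.49274966e-04  2.04418709e-03] [ 1.58242052e-01  4.92975783e-01  1.79626705e+00 -7.00071491e-04
  8.48235698e-01 -1.81312950e+00]
(434, np.float64(0.1086), [array([431.3, 380.7]), np.float64(20.9)])
3092 0.07097740615034467 ((539.7764892578125, 176.70274353027344), (61.985504150390625, 34.292057037353516), 23.189149856567383)
```

View pics/m5.png

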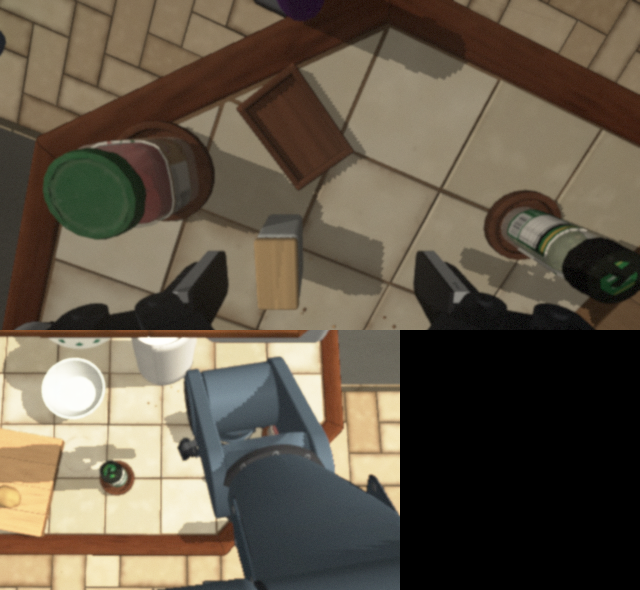

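The spice jar is seated: top at 0.109, centred at (0.4313, 0.3807). The canister is at (0.5398, 0.1765), angle 23°, and the tool is aligned with it at 113°. I'll move over it.

Request:
step_arm(moves=[1, 0.16, -0.03, -0.05, 0, 1, 0.33, -0.065, -0.15, 0, 1, 0.33, -0.065, -0.25, 0, 1, 0.33, -0.065, -0.25, 0, 1, 0.33, -0.065, -0.25, 0])

```text
t: 14.9
tcp_pos: [0.5373, 0.1784, 0.1742]
tool_rot: [-0.2, 0.98, 0.0, -0.0]
force: [1.4, 0.1, 0.5]
finger_gap: 1.001
gripper_force: 0.0
```

Request:
step_arm(moves=[1, 0.01, -0.01, -0.15, 0, 1, 0.01, -0.01, -0.3, 0, 1, 0.01, -0.01, -0.42, 0, 1, 0.01, -0.01, -0.42, 0, 0, 0.01, -0.01, -0.42, 0, 0, 0.01, -0.01, -0.42, 0, 0, 0.01, -0.01, -0.42, 0, 0, 0.01, -0.01, -0.42, 0, 0, 0.01, -0.01, -0.42, 0, 0, 0.01, -0.01, -0.42, 0, 0, 0.01, -0.01, -0.42, 0, 0, 0.01, -0.01, -0.42, 0], grip_force=25)

```text
t: 16.4
tcp_pos: [0.5404, 0.176, 0.0911]
tool_rot: [-0.2, 0.98, 0.0, 0.001]
force: [-1.1, -0.8, 6.6]
finger_gap: 0.396
gripper_force: 25.6
```

Request:
step_arm(moves=[0, 0, 0, 0.05, 0, 0, 0, 0, 0.15, 0, 0, 0, 0, 0.3, 0, 0, -0.15, -0.05, 0.35, 0.05, 0, -0.3, -0.1, 0.35, 0.1, 0, -0.42, -0.13, 0.35, 0.15, 0, -0.54, -0.16, 0.35, 0.188, 0, -0.54, -0.16, 0.35, 0.188, 0, -0.54, -0.16, 0.25, 0.188, 0, -0.54, -0.16, 0.15, 0.188, 0, -0.54, -0.16, 0.15, 0.188])

```text
t: 17.77
tcp_pos: [0.4329, 0.1439, 0.1191]
tool_rot: [-0.476, 0.879, 0.0, -0.0]
force: [-0.6, 0.1, -2.0]
finger_gap: 0.396
gripper_force: 25.0
```

Run:
```python
from h import *
print(manip.sense()['tcp_pos'],manip.sense()['q'][5]); s=snap('side','s6'); w=snap('wrist','w6')
a=cv2.resize(s['color'][160:290,200:330],None,fx=3,fy=3)
cv2.imwrite('pics/m6.png',np.hstack([a,w['color'][:390,120:520]]))
```

```text
[0.43289912 0.14389904 0.11905535] -2.4877157413740267
```

View pics/m6.png

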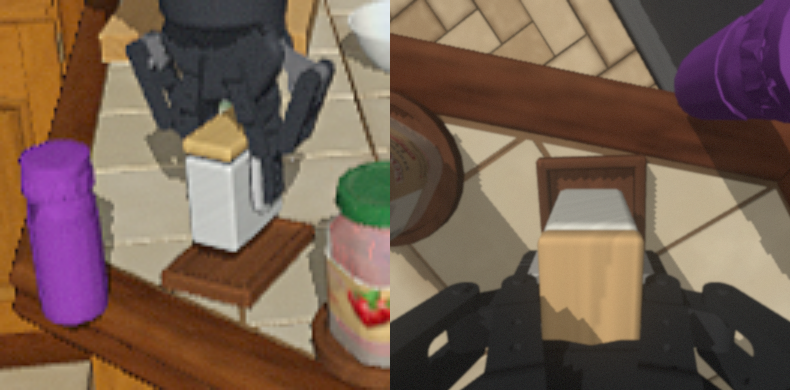

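The canister hangs upright and its long side lies along the oblong recess. The purple jar is well clear. I'll lower it.

Request:
step_arm(moves=[0, 0, 0, -0.05, 0, 0, 0, 0, -0.08, 0, 0, 0, 0, -0.105, 0, 0, 0, 0, -0.115, 0, 0, 0, 0, -0.115, 0])

```text
t: 18.5
tcp_pos: [0.4318, 0.1438, 0.0968]
tool_rot: [-0.477, 0.879, 0.0, -0.0]
force: [0.1, 0.2, -0.8]
finger_gap: 0.396
gripper_force: 25.1
```

Request:
step_arm(moves=[0, 0, 0, -0.005, 0, 0, 0, 0, -0.01, 0, 0, 0, 0, -0.01, 0])

```text
t: 18.88
tcp_pos: [0.4319, 0.1438, 0.0951]
tool_rot: [-0.477, 0.879, -0.0, 0.0]
force: [0.1, 0.1, 0.3]
finger_gap: 0.397
gripper_force: 25.3
```

Request:
step_arm(moves=[0, 0, 0, -0.005, 0, 0, 0, 0, -0.005, 0])

```text
t: 19.12
tcp_pos: [0.4319, 0.1438, 0.095]
tool_rot: [-0.477, 0.879, -0.0, 0.0]
force: [-1.3, -0.9, 11.2]
finger_gap: 0.395
gripper_force: 26.5
```

Request:
step_arm(moves=[0.5, 0, 0, 0.005, 0, 0.6, 0, 0, 0.008, 0, 0.7, 0, 0, 0.008, 0, 0.7, 0, 0, 0.008, 0, 0.7, 0, 0, 0.15, 0, 0.7, 0, 0, 0.4, 0, 0.7, 0, 0, 0.7, 0, 0.7, 0, 0.3, 0.8, -0.05, 0.7, 0, 0.6, 0.8, -0.1, 0.7, 0, 0.9, 0.8, -0.15, 0.7, -0.1, 1, 0.8, -0.2, 0.7, -0.1, 1, 0.8, -0.25])

```text
t: 20.62
tcp_pos: [0.4098, 0.3455, 0.2534]
tool_rot: [-0.103, 0.995, -0.0, -0.001]
force: [0.4, -1.0, -0.1]
finger_gap: 0.702
gripper_force: 0.0
```

Request:
step_arm(moves=[0.7, -0.2, 0.3, 0, 0, 0.7, -0.4, 0.6, 0, 0, 0.7, -0.4, 0.8, 0, 0, 0.7, -0.4, 0.8, 0, 0])

```text
t: 21.12
tcp_pos: [0.3305, 0.5072, 0.2537]
tool_rot: [-0.106, 0.994, 0.001, 0.001]
force: [0.3, -0.0, -1.2]
finger_gap: 0.7
gripper_force: 0.0
```

Run:
```python
from h import *
st=manip.sense(); print(st['t'],st['tcp_pos'],st['force']); s=snap('side','s7'); t=snap('top','t7'); W=world(t)
def pk(n,u,v,r,lo,hi):
    p=W[v-r:v+r,u-r:u+r].reshape(-1,3); p=p[(p[:,2]>lo)&(p[:,2]<hi)]; q=(p[:,:2]*1000).astype(np.float32); print(n,len(p), np.median(p[:,2]).round(4),[np.round(a,1) for a in cv2.minEnclosingCircle(q)],cv2.minAreaRect(q))
pk('jam',440,190,40,.085,.13);pk('spice',266,235,22,.09,.125);pk('tin',386,240,32,.065,.09);pk('bowl',223,158,40,.035,.06);pk('roll',315,125,45,.2,.25)
cv2.imwrite('pics/m7.png',np.vstack([s['color'][130:330,180:580],t['color'][100:340,150:550]]))
```

```text
21.125 [0.33050238 0.50719662 0.25370119] [ 0.3120165  -0.02226857 -1.19619912]
jam 839 0.1026 [array([516. ,  45.5]), np.float64(30.1)] ((515.9775390625, 45.70375061035156), (58.10097885131836, 58.53900146484375), 4.767730236053467)
spice 436 0.1085 [array([431.6, 381. ]), np.float64(21.0)] ((431.5851745605469, 380.7638244628906), (40.36587142944336, 39.966644287109375), 72.04425048828125)
tin 609 0.0759 [array([432.2, 143.3]), np.float64(33.6)] ((432.50994873046875, 142.566162109375), (62.27642059326172, 34.65046310424805), 56.582420349121094)
bowl 659 0.0421 [array([615. , 466.6]), np.float64(71.9)] ((605.890380859375, 468.68157958984375), (124.68415069580078, 124.32074737548828), 39.67375183105469)
roll 526 0.2231 [array([645.8, 288.7]), np.float64(46.7)] ((634.514892578125, 288.50030517578125), (22.615564346313477, 93.30223083496094), 0.8548972010612488)
```

View pics/m7.png

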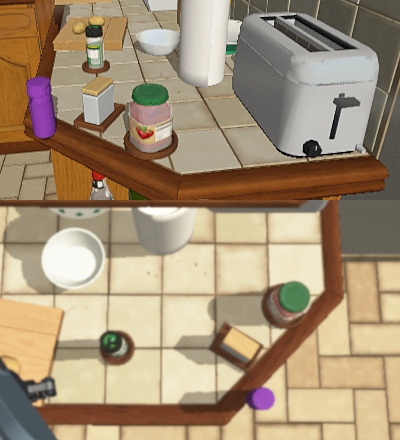

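All three containers stand in their coasters, with tops exactly 4 mm above their own heights. The bowl and roll haven't moved, and the arm is clear.

```bash
python3 -c "
from station import manip; print(manip.sign_off())"
```

```text
the job is handed in; nothing more can be done
None
```

The jam jar, spice jar and oblong canister each stand upright on the floor of their matching coasters and are let go, and the kitchen roll, bowl and purple jar were left alone; I handed the job in at about 21 s.

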